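# Turn the batch row round: filling stand to checking tray

## Robot

A 7-joint arm with a two-finger parallel gripper is mounted at the origin on the work surface. World frame = base frame: x ahead of the robot, y to its left, z up, the work surface at z = 0. Lengths are in m, angles in rad, forces in N, time in s.
With the tool pointing down it reaches from about 0.35 to 0.9 m from the base axis. Payload 19.9 kg.
Tool frame: the origin (TCP) lies where the fingers leave the gripper's body, on its centre line; the fingertips stand 73 mm ahead of it and the grasp point (between the pads) lies 54 mm ahead of it; z points along the fingers, y is the line along which they close (so a half turn about z gives the same grasp; the last joint's range is limited). The gripper opens to 85 mm and grips with 20 to 120 N. Pads are 22 mm wide; open, the fingers measure 114 mm over their backs; the gripper's body (76 mm by 85 mm) begins 54 mm behind the grasp point. The pads swing forward as they close: fully open they stand 13 mm farther back than shut.
Start: joints at [1.175, 0.417, -0.01, 1.614, 0.005, 1.111, -0.053], TCP at [0.217, -0.586, 0.304] pointing down, gripper open.
Joint ranges: [-2.81, 2.81], [-0.39, 2.02], [-1.27, 1.25], [0.06, 2.57], [-1.19, 4.33], [0.19, 2], [-2.82, 2.82]. Speed limits (rad/s): [1.89, 1.89, 2.39, 2.39, 3.01, 3.01, 3.01].

## Interface

Orientations are given as a rotation vector (axis times angle).
In Python, from rig import * gives the robot as it stands.
- The arm moves only by the shell command python3 -m inch [OPENING] [FORCE], which reads ROWS from standard input. ROWS is a JSON list of rows, 1 to 5 of them, each written [[dx, dy, dz], [rx, ry, rz]]: dx, dy, dz in a scale on which 1.0 is 300 mm, then a rotation vector rx, ry, rz in a scale on which 1.0 is 2 pi rad; each row is the pose to reach, as a shift and turn from the pose commanded when the command began, along the tool's axes at that moment; what a row does not reach only later rows make up. A row lasts 1/12 s, in which the tool goes at most 0.0417 m and 0.125 rad, less where a joint would pass 70% of its speed; a pose out of reach is approached as far as the arm can. OPENING is the opening from 0.0 (shut) to 1.0 (fully open), set as the command begins (- or left out keeps the last). The fingers move at their own pace and stop on an object; FORCE is the grip in N (left out, the last holds). Time passes only in rows, so rows that do not move let the fingers close. It prints the time, the measured TCP pose, the force, the opening and the grip force at its end. Input that does not fit is refused with a message, and nothing moves.
- observe(): the state, without advancing time (a new reading comes with each control period).
- snapshot(name): name is "side" or "top" or "wrist"; returns the picture (400x640x3 uint8, red, green, blue); there is no depth.
- camera_params(name): a dict with "camera_matrix" (3x3 intrinsics, pixels), "camera_from_world" (4x4, takes a point from world to camera coordinates). Camera axes: x right, y down, z forward; pixel columns grow to the right and rows downward; lengths in m; the calibration is good to about 2 mm. A picture is of the moment at which its call begins: read the wrist's pose just before it. camera_params takes no time and is no camera call; for the wrist camera it gives the pose at the moment of the call.
- sign_off(): hands the job in; it is judged then, once.
The state is a dict: "clock": time; "joints": joint angles; "qd": joint speeds; "joint_efforts": joint torques, N m; "eef_pos": TCP position; "tool_rot": TCP orientation; "contact_force": force on the tool from outside, world axes, zero at the start; "ft_torque": the same for the moment, N m; "gripper_width": opening from 0.0 (shut) to 1.0 (fully open); "grasp_force": force on a finger pad.
Only numpy, scipy, OpenCV 4.12 (cv2) and the standard library are available. Lean on these libraries where they do the work, as an engineer would, in place of code of your own. Each camera call takes 0.05 s, during which the arm holds its last target. There are 200 camera calls.

## Task

Move the four filled containers from the steel stand into the white tray, one to a compartment, in the reverse order: the one nearest the robot on the stand goes into the compartment farthest from the robot, the next into the next, and the one farthest away into the nearest. Keep them upright, set them down gently without dropping them, and leave all four standing in the tray.

Things in the scene. Friction and masses are not known exactly. Their poses are not given: they have to be found in the camera images.
- slim_bottle: Slim round amber glass bottle with a white cap, 88 mm tall, 120 g. Straight body 36 mm in diameter to 60 mm up, shoulder to 70 mm, cap 25 mm in diameter. Grip it 38 mm above its base. Starts upright on a black disc of the stand. Origin: centre of its underside; z up its axis.
- square_bottle: White plastic bottle of square section, 76 mm tall, 90 g. Body 36 x 36 mm, 58 mm tall, flat sides facing its own x and y (at the start within 0.12 rad of those of the stand); round grey cap 27 mm in diameter. Grip two flat sides 38 mm above its base. Starts upright on a black disc of the stand. Origin: centre of its underside; z up its axis.
- canister: Round stainless steel canister, 66 mm tall, 180 g. Straight body 40 mm in diameter, 50 mm tall, lid 37 mm in diameter to 54 mm, then a 12 mm knob. Grip it 35 mm above its base. Starts upright on a black disc of the stand. Origin: centre of its underside; z up its axis.
- jar: Squat round ointment jar, the lowest: 48 mm tall, 130 g. Amber glass, 44 mm in diameter to 32 mm up, then a white lid 45 mm in diameter. Grip it 34 mm above its base. Starts upright on a black disc of the stand. Origin: centre of its underside; z up its axis.
- disc_slim_bottle: Black rubber disc fixed on the stand, 58 mm in diameter, 4 mm thick: the one on which the slim bottle stands at the start, so it marks where it came from. The four discs look alike. Origin: centre of its underside.
- disc_square_bottle: Black rubber disc fixed on the stand, 58 mm in diameter, 4 mm thick: the one on which the square bottle stands at the start, so it marks where it came from. The four discs look alike. Origin: centre of its underside.
- disc_canister: Black rubber disc fixed on the stand, 58 mm in diameter, 4 mm thick: the one on which the canister stands at the start, so it marks where it came from. The four discs look alike. Origin: centre of its underside.
- disc_jar: Black rubber disc fixed on the stand, 58 mm in diameter, 4 mm thick: the one on which the jar stands at the start, so it marks where it came from. The four discs look alike. Origin: centre of its underside.
- stand: Fixed stainless plate, 290 x 88 mm, on rubber feet, its top 30 mm above the worktop, left or right of the robot. The row runs along its x axis, which points away from the robot (yaw within 0.3 rad). Four discs at x = -102, -34, 34, 102 mm, y = 0, tops 34 mm above the worktop, in any order. Origin: centre of its footprint, on the worktop.
- tray: Empty fixed white tray, 276 x 72 mm, on the other side from the stand. Four compartments 64 x 64 mm inside, centred at x = -102, -34, 34, 102 mm, y = 0; x points away from the robot (yaw within 0.3 rad). Their floor is 4 mm, the 4 mm thick walls and dividers 12 mm above the worktop. Origin: centre of its underside, on the worktop.
Things that resemble listed ones, but are neither listed nor needed, are in the scene too. What is shaped like the canister but red is not meant.

How it is judged:
By the outcome, as a careful person would: the job done as asked, in the order asked, and still so for the second after the job is handed in, with the robot touching nothing.
It also fails if it takes over 109 s, if anything falls off the work surface, if the arm or the gripper's body presses on something with over 40 N, if the wrist force passes 120 N, or if a joint passes its speed limit or range.

## Working session

There is one attempt and no reset: what is moved stays moved. The work goes in short steps, Python scripts to look and compute and a shell command to move; the robot and the scene stay as the last step left them, time stands still between calls to the robot, and variables do not carry over. Pictures are saved under pics/ and viewed, at most 14 in all, crops included, and the job is handed in when it is done.

```bash
ls; mkdir -p pics
python3 - <<'E'
from rig import *
import cv2
for n in("side","top"):
    cv2.imwrite(f"pics/{n}0.png",snapshot(n)[:,:,::-1]); p=camera_params(n); print(n,p["camera_matrix"].round(1).tolist(),p["camera_from_world"].round(3).tolist())
o=observe();print(o["clock"],o["eef_pos"],o["tool_rot"])
E
```

```text
pics
side [[403.8, 0.0, 322.8], [0.0, 403.8, 199.7], [0.0, 0.0, 1.0]] [[-0.925, -0.379, -0.009, 0.441], [-0.185, 0.472, -0.862, 0.141], [0.331, -0.796, -0.507, 0.687], [0.0, 0.0, 0.0, 1.0]]
top [[458.4, 0.0, 321.9], [0.0, 458.4, 192.8], [0.0, 0.0, 1.0]] [[0.027, -1.0, -0.005, 0.009], [-0.976, -0.025, -0.217, 0.497], [0.217, 0.011, -0.976, 0.992], [0.0, 0.0, 0.0, 1.0]]
0.1 [ 0.21646089 -0.58606565  0.303303  ] [-3.09147353e+00 -5.52629645e-01  3.98191551e-04]
```

View pics/top0.png

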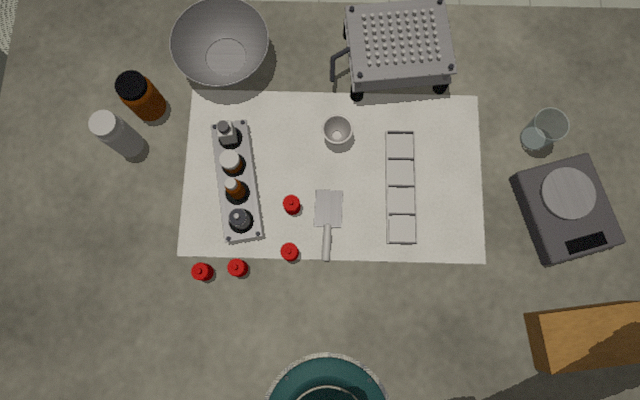

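View pics/side0.png

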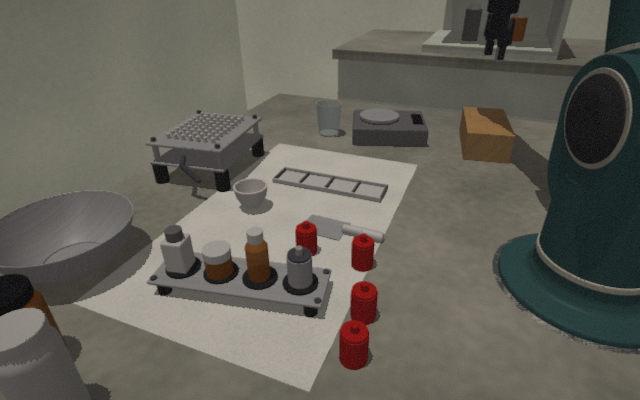

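Top view: the stand is at left, with containers at (228,132), (232,163), (236,190) and (240,220). The tray is at right, (386–416, 131–244). The side view shows the order from nearest to farthest: canister (300,270), slim bottle (258,258), jar (217,262), square bottle (178,252).

Canister candidates are the steel one at top (240,220), and red ones at top (291,204), (290,252), (238,268) and (201,271). Only the steel one on the stand fits. I'll confirm it in a crop and get coarse coordinates.

```bash
cat > h.py <<'E'
import numpy as np, cv2
from rig import *
from scipy.spatial.transform import Rotation as R
def cam(n):
    p=camera_params(n); return np.array(p["camera_matrix"]),np.array(p["camera_from_world"])
def ray(c,uv):
    K,T=c; d=T[:3,:3].T@np.linalg.solve(K,[uv[0],uv[1],1.]); return -T[:3,:3].T@T[:3,3],d
def plane(c,uv,z):
    o,d=ray(c,uv); return o+d*(z-o[2])/d[2]
def proj(c,X):
    K,T=c; q=K@(T[:3,:3]@np.asarray(X,float)+T[:3,3]); return q[:2]/q[2]
def tri(rs):
    A=np.zeros((3,3));b=np.zeros(3)
    for o,d in rs:
        d=d/np.linalg.norm(d);M=np.eye(3)-np.outer(d,d);A+=M;b+=M@o
    X=np.linalg.solve(A,b)
    return X,[np.linalg.norm(np.cross(X-o,d/np.linalg.norm(d))) for o,d in rs]
E
python3 - <<'E'
from h import *
c=cam("top")
for n,z,P in(("tray",.012,[(387,131),(413,131),(416,244),(388,244)]),("stand",.03,[(211,123),(245,121),(264,239),(226,243)])):
    X=np.array([plane(c,p,z) for p in P]);print(n,X.round(3).tolist(),X.mean(0).round(3))
K,T=cam("wrist");print(K.round(1).tolist(),T.round(3).tolist());o=observe()
Rt=R.from_rotvec(o["tool_rot"]).as_matrix();print("tool",Rt.round(3).tolist(),o["eef_pos"]);print("cam in tool",(Rt.T@(-T[:3,:3].T@T[:3,3]-o["eef_pos"])).round(3),(T[:3,:3]@Rt).round(3).tolist())
t=cv2.imread("pics/top0.png");s=cv2.imread("pics/side0.png")
a=cv2.resize(t[110:285,190:310],None,fx=3.4,fy=3.4,interpolation=2);b=cv2.resize(s[210:370,130:390],None,fx=1.5,fy=1.5,interpolation=2)
I=np.zeros((600,800,3),np.uint8);I[:a.shape[0],:a.shape[1]]=a;I[:b.shape[0],409:409+b.shape[1]]=b;cv2.imwrite("pics/crop.png",I)
E
```

```text
tray [[0.666, -0.133, 0.012], [0.667, -0.196, 0.012], [0.391, -0.199, 0.012], [0.389, -0.134, 0.012]] [ 0.528 -0.166  0.012]
stand [[0.669, 0.296, 0.03], [0.676, 0.214, 0.03], [0.391, 0.152, 0.03], [0.379, 0.238, 0.03]] [0.529 0.225 0.03 ]
[[353.8, 0.0, 320.8], [0.0, 353.8, 200.3], [0.0, 0.0, 1.0]] [[0.346, -0.938, -0.0, -0.624], [-0.888, -0.328, 0.321, -0.043], [-0.302, -0.111, -0.947, 0.381], [0.0, 0.0, 0.0, 1.0]]
tool [[0.938, 0.346, -0.0], [0.346, -0.938, 0.001], [-0.0, -0.001, -1.0]] [ 0.21646089 -0.58606565  0.303303  ]
cam in tool [ 0.082 -0.001 -0.071] [[-0.0, 1.0, -0.001], [-0.947, -0.001, -0.321], [-0.321, 0.001, 0.947]]
```

View pics/crop.png

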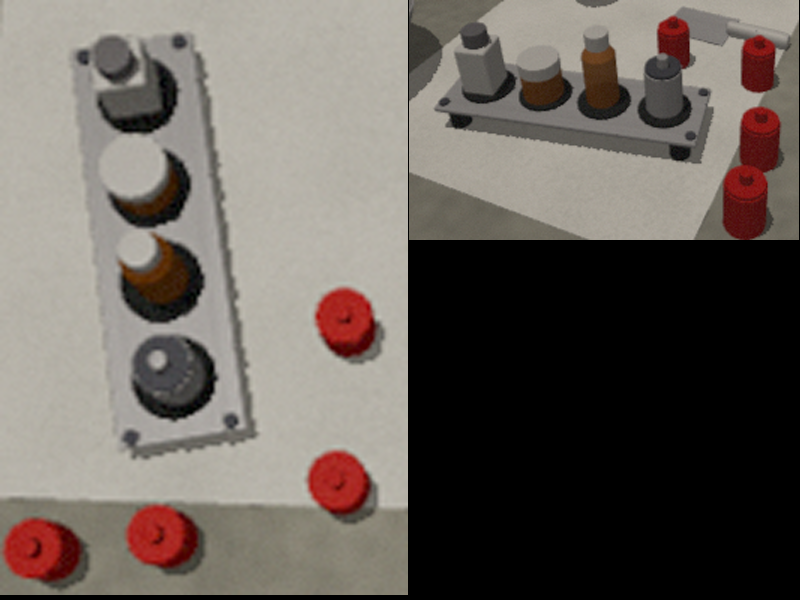

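The crop confirms it: the steel canister sits at crop (173,370), the nearest disc, and the four red ones stand off the stand. Next I'll move the wrist camera between tray and stand.

Units first: shifts go in shares of 300 mm and turns go in shares of 2 pi rad. So 0.157 m / 0.3 = 0.5233, -0.123 m / 0.3 = -0.41, 0.25 rad / 6.2832 = 0.0398.

```bash
echo '[[[0.1033,-0.0833,0],[0,0,0.008]],[[0.2067,-0.1667,0],[0,0,0.0159]],[[0.31,-0.2467,0],[0,0,0.0239]],[[0.4167,-0.3267,0],[0,0,0.0318]],[[0.5233,-0.41,0],[0,0,0.0398]]]' | python3 -m inch 1.0
echo '[[[0.08,-0.1033,0],[0,0,0]],[[0.16,-0.2067,0],[0,0,0]],[[0.24,-0.31,0],[0,0,0]],[[0.32,-0.4133,0],[0,0,0]],[[0.4,-0.5167,0],[0,0,0]]]' | python3 -m inch
echo '[[[0.08,-0.1033,0],[0,0,0]],[[0.16,-0.2067,0],[0,0,0]],[[0.24,-0.31,0],[0,0,0]],[[0.32,-0.4133,0],[0,0,0]],[[0.4,-0.5167,0],[0,0,0]]]' | python3 -m inch
echo '[[[0.0767,-0.1033,0],[0,0,0]],[[0.0767,-0.1033,0],[0,0,0]],[[0.0767,-0.1033,0],[0,0,0]],[[0.0767,-0.1033,0],[0,0,0]]]' | python3 -m inch
python3 - <<'E'
from h import *
np.savez("v1.npz",*cam("wrist")); I=snapshot("wrist");cv2.imwrite("pics/w1.png",I[:,:,::-1]);o=observe();print(o["clock"],o["eef_pos"],o["tool_rot"],abs(o["qd"]).max())
E
echo '[[[0,-0.1333,0],[0,0,0]],[[0,-0.2667,0],[0,0,0]],[[0,-0.4,0],[0,0,0]],[[0,-0.5,0],[0,0,0]],[[0,-0.5,0],[0,0,0]]]' | python3 -m inch
echo '[[[0,0,0],[0,0,0]],[[0,0,0],[0,0,0]]]' | python3 -m inch
python3 - <<'E'
from h import *
np.savez("v2.npz",*cam("wrist")); I=snapshot("wrist");cv2.imwrite("pics/w2.png",I[:,:,::-1]);o=observe();print(o["clock"],o["eef_pos"],o["tool_rot"],abs(o["qd"]).max())
E
```

```text
clock: 0.52
eef_pos: [0.3217, -0.4148, 0.3037]
tool_rot: [-3.137, -0.159, 0.0]
contact_force: [0.5, -0.3, 0.2]
gripper_width: 1.001
grasp_force: 0.0
clock: 0.93
eef_pos: [0.425, -0.2481, 0.3039]
tool_rot: [3.137, 0.163, -0.0]
contact_force: [0.5, 0.2, -0.3]
gripper_width: 1.006
grasp_force: 0.0
clock: 1.35
eef_pos: [0.5283, -0.0815, 0.3038]
tool_rot: [3.137, 0.163, -0.0]
contact_force: [0.4, -1.5, 0.1]
gripper_width: 0.999
grasp_force: 0.0
clock: 1.68
eef_pos: [0.5472, -0.0503, 0.3035]
tool_rot: [3.137, 0.163, -0.001]
contact_force: [-0.0, -0.1, -0.2]
gripper_width: 1.005
grasp_force: 0.0
1.7333 [ 0.54707274 -0.05090318  0.30359684] [ 3.13723637e+00  1.61508789e-01 -1.19758857e-03] 0.010815726984905797
clock: 2.15
eef_pos: [0.5306, 0.1042, 0.3043]
tool_rot: [-3.135, -0.172, -0.001]
contact_force: [0.1, 0.9, 0.2]
gripper_width: 0.999
grasp_force: 0.0
clock: 2.32
eef_pos: [0.532, 0.0977, 0.3039]
tool_rot: [3.137, 0.16, -0.0]
contact_force: [-0.6, 0.1, 0.3]
gripper_width: 1.001
grasp_force: 0.0
2.3667 [0.53206566 0.09738395 0.30385688] [ 3.13700194e+00  1.59148411e-01 -2.18699564e-04] 0.006006729524795475
```

View pics/w1.png

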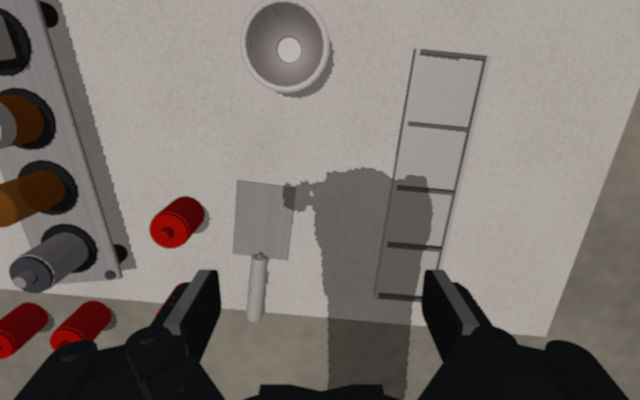

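View pics/w2.png

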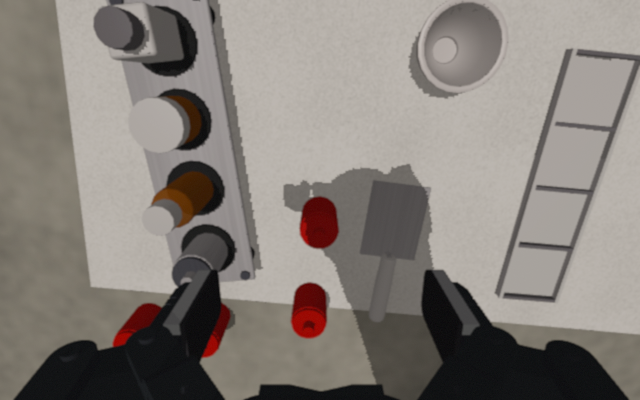

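w1 shows the whole tray, corners about (416,49), (487,56), (377,297) and (428,297). w2 shows the four stand items, with the canister at (205,250) partly behind a finger. I'll take one more view from above the stand, where all four are clear.

In the tool's units: -0.129 m / 0.3 = -0.43, -0.097 m / 0.3 = -0.3233.

```bash
echo '[[[-0.04,-0.1067,-0.05],[0,0,0]],[[-0.0833,-0.2167,-0.1],[0,0,0]],[[-0.1233,-0.3233,-0.15],[0,0,0]],[[-0.1633,-0.43,-0.2],[0,0,0]],[[-0.1633,-0.43,-0.2],[0,0,0]]]' | python3 -m inch
echo '[[[0,0,0],[0,0,0]],[[0,0,0],[0,0,0]]]' | python3 -m inch
python3 - <<'E'
from h import *
np.savez("v3.npz",*cam("wrist")); I=snapshot("wrist");cv2.imwrite("pics/w3.png",I[:,:,::-1]);o=observe();print(o["clock"],o["eef_pos"],o["tool_rot"],abs(o["qd"]).max())
E
```

```text
clock: 2.78
eef_pos: [0.4678, 0.2271, 0.367]
tool_rot: [-3.134, -0.17, -0.005]
contact_force: [-0.2, 1.3, -0.4]
gripper_width: 1.0
grasp_force: 0.0
clock: 2.95
eef_pos: [0.4704, 0.2208, 0.3637]
tool_rot: [3.137, 0.16, -0.0]
contact_force: [-0.3, -0.2, 0.4]
gripper_width: 0.998
grasp_force: 0.0
3.0 [0.47049614 0.22055517 0.36343522] [ 3.13697689e+00  1.58689061e-01 -8.66240832e-04] 0.008049005752064763
```

View pics/w3.png

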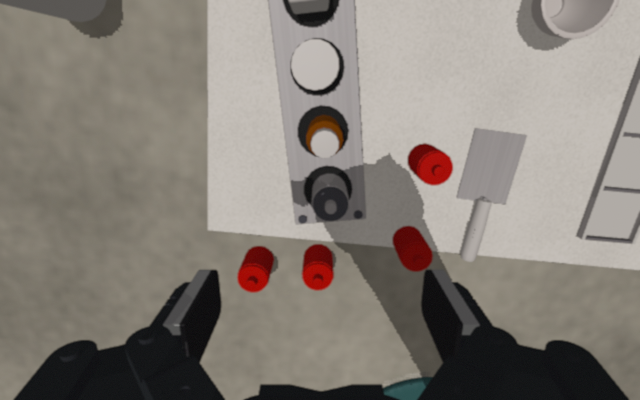

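w3 shows the knob at (330,206), slim cap (323,143), jar lid (316,65) and near stand screws (303,219), (358,214). I'll segment the cap tops in w2, w3, top and side, and check the overlays.

```bash
cat > m.py <<'E'
from h import *
def blob(I,seed,tol):
    I=cv2.GaussianBlur(I,(3,3),0);m=np.zeros((I.shape[0]+2,I.shape[1]+2),np.uint8)
    cv2.floodFill(I.copy(),m,seed,0,(tol,)*3,(tol,)*3,4|cv2.FLOODFILL_FIXED_RANGE|cv2.FLOODFILL_MASK_ONLY|(255<<8))
    c=max(cv2.findContours(m[1:-1,1:-1],0,1)[0],key=cv2.contourArea);return c
im={k:cv2.imread(f"pics/{f}.png") for k,f in dict(w1="w1",w2="w2",w3="w3",top="top0",side="side0").items()}
C={k:tuple(np.load(f"v{k[1]}.npz").values()) for k in("w1","w2","w3")};C["top"]=cam("top");C["side"]=cam("side")
E
python3 - <<'E'
from m import *
S=dict(jar=dict(w2=(157,125,14),w3=(316,65,14),top=(229,158,22)),slim=dict(w2=(160,218,14),w3=(324,144,25),top=(231,183,22)),
 square=dict(w2=(119,28,14),top=(224,127,14)),canister=dict(w3=(331,207,14),top=(237,216,20)))
ov={k:im[k].copy() for k in im}
for n,d in S.items():
    rs=[]
    for k,(u,v,t) in d.items():
        c=blob(im[k],(u,v),t);cv2.drawContours(ov[k],[c],-1,(0,255,0),1)
        e=cv2.fitEllipse(cv2.convexHull(c)) if len(c)>4 else None
        print(n,k,cv2.contourArea(c),np.round(e[0]+e[1],1) if e else c.reshape(-1,2).mean(0))
        if e: rs.append(ray(C[k],e[0]))
    X,r=tri(rs);print("   ",X.round(4),np.round(r,4))
    
I=np.zeros((600,800,3),np.uint8)
for k,(x0,y0,w,h),f,o in(("w2",(80,0,180,300),2,0),("w3",(250,0,130,240),2.4,362),("top",(205,110,60,130),2,678)):
    a=cv2.resize(ov[k][y0:y0+h,x0:x0+w],None,fx=f,fy=f,interpolation=0);I[:a.shape[0],o:o+a.shape[1]]=a
cv2.imwrite("pics/ov.png",I)
E
```

```text
jar w2 20985.0 [120.1 146.6 125.7 355.6]
jar w3 1678.0 [314.4  63.7  45.2  48.9]
jar top 47081.5 [339.5 179.8 208.5 410.1]
    [0.542  0.1283 0.2588] [0.0592 0.1057 0.1543]
slim w2 21138.5 [119.5 150.7 129.1 335.8]
slim w3 528.0 [324.4 144.3  25.7  27.5]
slim top 46955.5 [335.9 180.  212.5 397.9]
    [0.5281 0.1303 0.2432] [0.0702 0.094  0.1439]
square w2 1154.0 [112.9  25.6  36.   45.1]
square top 70.5 [221.6 125.8   9.2  12.6]
    [0.6335 0.2505 0.1072] [0.0003 0.0003]
canister w3 86.5 [330.3 206.9  10.1  12.1]
canister top 7.5 [235.6 215.4   3.1   3.8]
    [0.4323 0.2069 0.0987] [0.0003 0.0003]
```

View pics/ov.png

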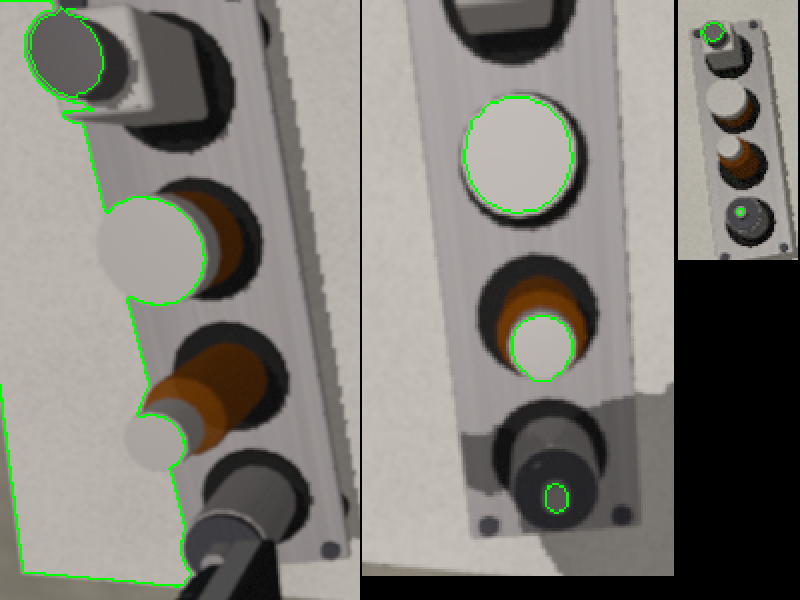

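Run:
```python
from m import *
P=dict(jar=dict(w2=(155.5,125),w3=(314.4,63.7)),slim=dict(w2=(157.5,221.2),w3=(324.4,144.3)),square=dict(w2=(112.9,25.6),top=(221.6,125.8)),canister=dict(w3=(330.3,206.9),top=(235.6,215.4)))
H=dict(jar=.048,slim=.088,square=.076,canister=.066);D={}
for n,d in P.items():
    X,r=tri([ray(C[k],p) for k,p in d.items()]);Z=[plane(C[k],p,.034+H[n]) for k,p in d.items()]
    print(n,X.round(4),np.round(r,4),"expect z",.034+H[n],[z[:2].round(4).tolist() for z in Z]);D[n]=X[:2]
a=D["square"]-D["canister"];print("len",np.linalg.norm(a),"yaw",np.arctan2(a[1],a[0]))
u=a/np.linalg.norm(a)
for n in D: q=D[n]-D["canister"];print(n,q@u,q@[-u[1],u[0]])
E_=[plane(C["w2"],p,.092) for p in((146,3.5),(156.5,55))];e=E_[0]-E_[1];print("square edge yaw",np.arctan2(e[1],e[0]),np.linalg.norm(e))
I=np.zeros((560,800,3),np.uint8)
for k,(x0,y0,w,h),f,o in(("w1",(365,40,130,270),2,0),("w2",(490,40,150,270),2,280)):
    a=cv2.resize(im[k][y0:y0+h,x0:x0+w],None,fx=f,fy=f,interpolation=0);I[:a.shape[0],o:o+a.shape[1]]=a
cv2.imwrite("pics/tr.png",I[:,:600])
```

```text
jar [0.5652 0.2363 0.0821] [0.0002 0.0002] expect z 0.082 [[0.565, 0.2362], [0.5654, 0.2363]]
slim [0.4983 0.2203 0.1221] [0.0001 0.0001] expect z 0.122 [[0.4982, 0.2204], [0.4984, 0.2204]]
square [0.6335 0.2505 0.1071] [0.0003 0.0003] expect z 0.11 [[0.6335, 0.2492], [0.6322, 0.2496]]
canister [0.4322 0.207  0.0986] [0.0002 0.0002] expect z 0.1 [[0.4326, 0.2073], [0.4321, 0.2065]]
len 0.20595468286570065 yaw 0.21293265676293047
jar 0.13615105895848187 0.0005081975646249699
slim 0.06744683995975097 -0.0009234466093291705
square 0.20595468286570068 3.53712305513109e-18
canister 0.0 0.0
square edge yaw 0.1724326268583122 0.03392199552096618
```

View pics/tr.png

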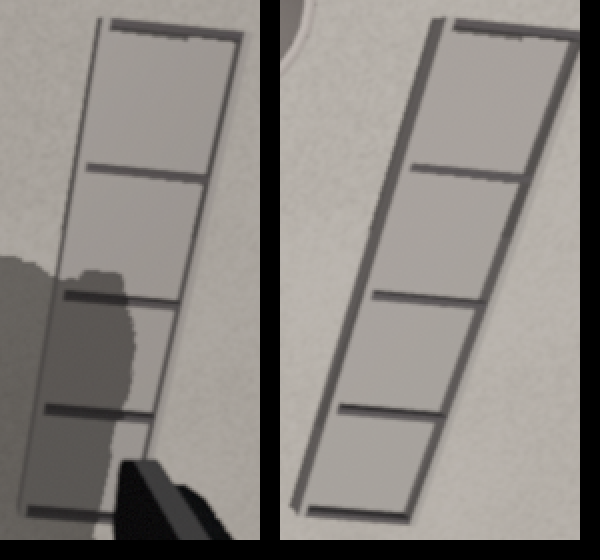

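Stand and container heights agree with the text to within 3 mm, and the pitches come out at 67–70 mm. In w1 and w2 the tray's inner rim corners are at: far-left w1 (420,49.5) / w2 (577.5,49.5), near-left w1 (378,298.5) / w2 (503.5,298), far-right w1 (486.5,56.5), near-right w2 (555,301.5).

```bash
cat > go.py <<'E'
# work out tool-axis shift from the measured pose to a grasp-point target
import sys
from h import *
T={"canister":(.4322,.2070,.069,.213),"slim":(.4983,.2203,.072,.213),"jar":(.5652,.2363,.068,.213),"square":(.6335,.2500,.072,.19)}
def shift(x,y,z,yaw):
    o=observe();Rt=R.from_rotvec(o["tool_rot"]).as_matrix()
    Rg=np.array([[np.cos(yaw),np.sin(yaw),0],[np.sin(yaw),-np.cos(yaw),0],[0,0,-1]])
    d=Rt.T@(np.array([x,y,z+.054])-o["eef_pos"]);return d.round(4).tolist(),R.from_matrix(Rt.T@Rg).as_rotvec().round(4).tolist()
if __name__=="__main__": print("clock",observe()["clock"],"shift",*shift(*map(float,sys.argv[1:])))
E
python3 - <<'E'
from m import *
for n,a,b in(("FL",(420,49.5),(577.5,49.5)),("NL",(378,298.5),(503.5,298))):
    X,r=tri([ray(C["w1"],a),ray(C["w2"],b)]);print(n,X.round(4),np.round(r,4))
z=.012
FL=(plane(C["w1"],(420,49.5),z)+plane(C["w2"],(577.5,49.5),z))/2;NL=(plane(C["w1"],(378,298.5),z)+plane(C["w2"],(503.5,298),z))/2
FR=plane(C["w1"],(486.5,56.5),z);NR=plane(C["w2"],(555,301.5),z)
print(FL,FR,NL,NR);c=(FL+FR+NL+NR)/4;v=(FL+FR-NL-NR)/2;y=np.arctan2(v[1],v[0]);print(c,np.linalg.norm(v),np.linalg.norm(FL-FR),np.linalg.norm(NL-NR),"yaw",y)
for i in(-102,-34,34,102):print(i,(c[:2]+i/1000*v[:2]/np.linalg.norm(v)).round(4))
E
echo slim; python3 go.py .4322 .2070 .24 .213; python3 go.py .4322 .2070 .069 .213
```

```text
FL [ 0.6648 -0.1317  0.0138] [0. 0.]
NL [ 0.3916 -0.1345  0.0146] [0.0001 0.0001]
[ 0.66506056 -0.13252724  0.012     ] [ 0.66552622 -0.19616601  0.012     ] [ 0.38996279 -0.13575568  0.012     ] [ 0.3916421  -0.19902327  0.012     ]
[ 0.52804792 -0.16586805  0.012     ] 0.2745078109001282 0.06364046616349567 0.0632898726154236 yaw 0.011084969853204882
-102 [ 0.4261 -0.167 ]
-34 [ 0.4941 -0.1662]
34 [ 0.562  -0.1655]
102 [ 0.63   -0.1647]
slim
clock 3.0 shift [-0.0394, 0.0096, 0.0695] [0.0005, 0.0006, -0.1119]
clock 3.0 shift [-0.0393, 0.0095, 0.2405] [0.0005, 0.0006, -0.1119]
```

The measured rim is within 3 mm of the 12 mm given, and the inner size 274 x 63 fits the given 268 x 64. Targets are canister → (.630,-.165), slim → (.562,-.1655), jar → (.494,-.166), square → (.426,-.167). I'll start with the canister.

In the tool's units: 0.12 m / 0.3 = 0.4, -0.039 m / 0.3 = -0.13, -0.112 rad / 6.2832 = -0.0178.

```bash
echo '[[[-0.0333,0.0067,0.1],[0,0,-0.0048]],[[-0.0667,0.0167,0.2],[0,0,-0.0095]],[[-0.1,0.0233,0.3],[0,0,-0.0143]],[[-0.13,0.0317,0.3667],[0,0,-0.0178]],[[-0.13,0.0317,0.4],[0,0,-0.0178]]]' | python3 -m inch 1.0
echo '[[[0,0,0],[0,0,0]],[[0,0,0],[0,0,0]],[[0,0,0],[0,0,0]]]' | python3 -m inch
python3 go.py .4322 .2070 .069 .213
```

```text
clock: 3.42
eef_pos: [0.4305, 0.2065, 0.2411]
tool_rot: [3.122, 0.337, -0.007]
contact_force: [0.9, 1.0, 0.5]
gripper_width: 1.0
grasp_force: 0.0
clock: 3.67
eef_pos: [0.4331, 0.2089, 0.245]
tool_rot: [-3.123, -0.336, -0.002]
contact_force: [1.2, 0.7, 0.0]
gripper_width: 1.004
grasp_force: 0.0
clock 3.6667 shift [-0.0015, 0.0017, 0.122] [-0.0005, -0.0015, 0.0014]
```

In the tool's units: 0.122 m / 0.3 = 0.4067, 0.0015 m / 0.3 = 0.005.

```bash
echo '[[[-0.0033,0.0033,0.1167],[0,0,0]],[[-0.0033,0.005,0.2333],[0,0,0]],[[-0.0033,0.005,0.3167],[0,0,0]],[[-0.0033,0.005,0.3733],[0,0,0]],[[-0.0033,0.005,0.4067],[0,0,0]]]' | python3 -m inch
echo '[[[0,0,0],[0,0,0]],[[0,0,0],[0,0,0]],[[0,0,0],[0,0,0]]]' | python3 -m inch
python3 go.py .4322 .2070 .069 .213
echo '[[[0,0,0],[0,0,0]],[[0,0,0],[0,0,0]],[[0,0,0],[0,0,0]],[[0,0,0],[0,0,0]],[[0,0,0],[0,0,0]]]' | python3 -m inch 0.0 35
echo '[[[0,0,0],[0,0,0]],[[0,0,0],[0,0,0]],[[0,0,0],[0,0,0]],[[0,0,0],[0,0,0]],[[0,0,0],[0,0,0]]]' | python3 -m inch
```

```text
clock: 4.08
eef_pos: [0.4317, 0.2071, 0.1209]
tool_rot: [3.123, 0.337, -0.001]
contact_force: [-0.3, 0.0, -0.5]
gripper_width: 1.002
grasp_force: 0.0
clock: 4.33
eef_pos: [0.4322, 0.2076, 0.1232]
tool_rot: [-3.123, -0.338, -0.003]
contact_force: [0.2, 0.2, 0.3]
gripper_width: 1.002
grasp_force: 0.0
clock 4.3333 shift [-0.0001, 0.0006, 0.0002] [-0.0003, -0.002, 0.0026]
clock: 4.75
eef_pos: [0.4316, 0.2072, 0.1224]
tool_rot: [3.123, 0.338, 0.001]
contact_force: [-2.0, -1.9, 10.2]
gripper_width: 0.458
grasp_force: 33.9
clock: 5.17
eef_pos: [0.4316, 0.2072, 0.1225]
tool_rot: [3.123, 0.338, 0.001]
contact_force: [-2.5, -1.9, 11.6]
gripper_width: 0.461
grasp_force: 33.9
```

In the tool's units: -0.1 m / 0.3 = -0.3333, -0.035 m / 0.3 = -0.1167.

```bash
echo '[[[0,0,-0.0333],[0,0,0]],[[0,0,-0.1167],[0,0,0]],[[0,0,-0.2167],[0,0,0]],[[0,0,-0.3],[0,0,0]],[[0,0,-0.3333],[0,0,0]]]' | python3 -m inch
echo '[[[0.0133,0.0667,0],[0,0,0.0048]],[[0.0433,0.1667,0],[0,0,0.0127]],[[0.0733,0.2833,0],[0,0,0.0207]],[[0.1067,0.4,0],[0,0,0.0271]],[[0.14,0.5167,0],[0,0,0.0318]]]' | python3 -m inch
python3 go.py .630 -.1647 .139 .011
```

```text
clock: 5.58
eef_pos: [0.432, 0.2077, 0.2254]
tool_rot: [-3.122, -0.339, -0.006]
contact_force: [0.2, 0.6, -1.2]
gripper_width: 0.459
grasp_force: 35.6
clock: 6.0
eef_pos: [0.5058, 0.0631, 0.222]
tool_rot: [3.141, 0.022, -0.0]
contact_force: [0.6, 0.7, -1.0]
gripper_width: 0.453
grasp_force: 35.6
clock 6.0 shift [0.121, 0.2295, 0.029] [0.0001, 0.0001, 0.003]
```

In the tool's units: 0.168 m / 0.3 = 0.56, 0.036 m / 0.3 = 0.12.

```bash
echo '[[[0.06,0.1167,0],[0,0,0]],[[0.12,0.2333,0],[0,0,0]],[[0.18,0.35,0],[0,0,0]],[[0.24,0.46,0],[0,0,0]],[[0.2933,0.56,0],[0,0,0]]]' | python3 -m inch
echo '[[[0.05,0.0933,0.0167],[0,0,0]],[[0.0833,0.16,0.0433],[0,0,0]],[[0.1033,0.1933,0.0667],[0,0,0]],[[0.11,0.205,0.0833],[0,0,0]],[[0.11,0.205,0.0833],[0,0,0]]]' | python3 -m inch
echo '[[[0,0,0],[0,0,0]],[[0,0,0],[0,0,0]],[[0,0,0],[0,0,0]]]' | python3 -m inch
python3 go.py .630 -.1647 .0385 .011
```

```text
clock: 6.42
eef_pos: [0.5967, -0.1044, 0.2217]
tool_rot: [3.141, 0.023, -0.001]
contact_force: [-0.0, 0.5, -0.7]
gripper_width: 0.456
grasp_force: 35.6
clock: 6.83
eef_pos: [0.6296, -0.1627, 0.1953]
tool_rot: [-3.141, -0.024, 0.003]
contact_force: [-0.2, 1.2, -1.3]
gripper_width: 0.457
grasp_force: 35.7
clock: 7.08
eef_pos: [0.6302, -0.1615, 0.1975]
tool_rot: [-3.141, -0.027, -0.001]
contact_force: [0.2, 0.3, -0.9]
gripper_width: 0.463
grasp_force: 35.7
clock 7.0833 shift [-0.0003, 0.0032, 0.105] [-0.0002, -0.0006, 0.0063]
```

In the tool's units: 0.097 m / 0.3 = 0.3233, 0.003 m / 0.3 = 0.01.

```bash
echo '[[[0,0.0067,0.1],[0,0,0]],[[0,0.01,0.2],[0,0,0]],[[0,0.01,0.2667],[0,0,0]],[[0,0.01,0.3033],[0,0,0]],[[0,0.01,0.3233],[0,0,0]]]' | python3 -m inch
echo '[[[0,0,0.0033],[0,0,0]],[[0,0,0.0067],[0,0,0]],[[0,0,0.01],[0,0,0]],[[0,0,0.0133],[0,0,0]]]' | python3 -m inch
echo '[[[0,0,0.0033],[0,0,0]],[[0,0,0.0067],[0,0,0]],[[0,0,0.0067],[0,0,0]]]' | python3 -m inch
```

```text
clock: 7.5
eef_pos: [0.6298, -0.1651, 0.0988]
tool_rot: [-3.141, -0.026, 0.002]
contact_force: [0.2, -0.0, -0.3]
gripper_width: 0.455
grasp_force: 35.7
clock: 7.83
eef_pos: [0.6308, -0.1659, 0.097]
tool_rot: [3.141, 0.025, 0.003]
contact_force: [0.3, -0.2, -1.3]
gripper_width: 0.456
grasp_force: 35.7
clock: 8.08
eef_pos: [0.6302, -0.1659, 0.0939]
tool_rot: [3.141, 0.025, -0.0]
contact_force: [0.3, -0.0, -2.1]
gripper_width: 0.463
grasp_force: 35.7
```

```bash
echo '[[[0,0,0.0017],[0,0,0]],[[0,0,0.0033],[0,0,0]],[[0,0,0.005],[0,0,0]],[[0,0,0.005],[0,0,0]]]' | python3 -m inch
echo '[[[0,0,0.0017],[0,0,0]],[[0,0,0.0033],[0,0,0]],[[0,0,0.0033],[0,0,0]]]' | python3 -m inch
```

```text
clock: 8.42
eef_pos: [0.6303, -0.1658, 0.0926]
tool_rot: [3.141, 0.025, -0.0]
contact_force: [-1.5, 0.7, 2.8]
gripper_width: 0.457
grasp_force: 36.2
clock: 8.67
eef_pos: [0.6303, -0.1658, 0.0925]
tool_rot: [3.141, 0.025, 0.0]
contact_force: [-9.2, 1.8, 19.5]
gripper_width: 0.458
grasp_force: 37.8
```

In the tool's units: -0.001 m / 0.3 = -0.0033.

```bash
echo '[[[0,0,-0.0033],[0,0,0]],[[0,0,-0.0033],[0,0,0]]]' | python3 -m inch
echo '[[[0,0,0],[0,0,0]],[[0,0,0],[0,0,0]],[[0,0,0],[0,0,0]],[[0,0,0],[0,0,0]]]' | python3 -m inch 0.85
echo '[[[0,0,-0.0667],[0,0,0]],[[0,0,-0.1833],[0,0,0]],[[0,0,-0.3167],[0,0,0]],[[0,0,-0.4333],[0,0,0]],[[0,0,-0.4667],[0,0,0]]]' | python3 -m inch
python3 go.py .4983 .2203 .18 .213
python3 - <<'E'
from h import *
a=snapshot("top")[110:290,180:430,::-1];b=snapshot("side")[150:370,130:400,::-1]
I=np.hstack([cv2.resize(a,(400,288)),cv2.resize(b,(400,326))[:288]]);cv2.imwrite("pics/p1.png",I)
E
```

```text
clock: 8.83
eef_pos: [0.6303, -0.1658, 0.0926]
tool_rot: [3.141, 0.025, 0.001]
contact_force: [-0.1, 0.3, -1.6]
gripper_width: 0.461
grasp_force: 35.9
clock: 9.17
eef_pos: [0.6302, -0.1658, 0.0922]
tool_rot: [-3.141, -0.025, 0.0]
contact_force: [-0.1, 0.6, -0.6]
gripper_width: 0.85
grasp_force: 0.0
clock: 9.58
eef_pos: [0.6318, -0.166, 0.2382]
tool_rot: [3.14, 0.025, 0.01]
contact_force: [0.3, 0.1, 0.2]
gripper_width: 0.853
grasp_force: 0.0
clock 9.5833 shift [-0.1274, -0.3883, 0.0027] [0.0023, -0.0063, -0.1972]
```

View pics/p1.png

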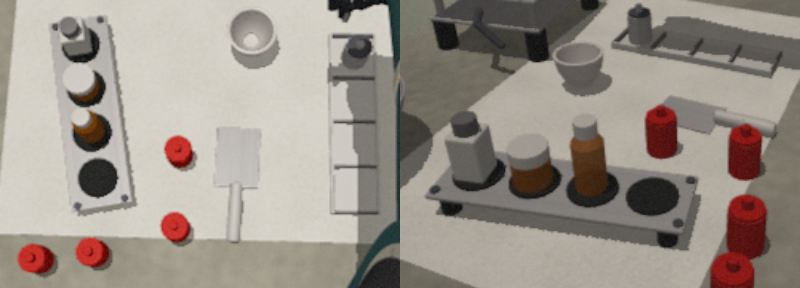

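p1 shows the canister upright in the tray's far compartment, at crop (355,50), with the other three undisturbed. Next is the slim bottle.

In the tool's units: -0.184 m / 0.3 = -0.6133, -0.072 m / 0.3 = -0.24, -0.2 rad / 6.2832 = -0.0318.

```bash
echo '[[[-0.04,-0.1167,0],[0,0,-0.0064]],[[-0.08,-0.24,0],[0,0,-0.0127]],[[-0.12,-0.3667,0],[0,0,-0.0191]],[[-0.16,-0.49,0],[0,0,-0.0255]],[[-0.2,-0.6133,0],[0,0,-0.0318]]]' | python3 -m inch 1.0
python3 go.py .4983 .2203 .18 .213
```

```text
clock: 10.1
eef_pos: [0.5659, 0.0187, 0.2311]
tool_rot: [-3.123, -0.341, 0.003]
contact_force: [1.0, -0.0, -0.2]
gripper_width: 1.003
grasp_force: 0.0
clock 10.1 shift [-0.0225, -0.2114, -0.0028] [-0.0005, 0.0016, 0.0047]
```

In the tool's units: -0.175 m / 0.3 = -0.5833, -0.15 m / 0.3 = -0.5.

```bash
echo '[[[-0.0133,-0.1333,0],[0,0,0]],[[-0.0267,-0.2667,0],[0,0,0]],[[-0.04,-0.3933,0],[0,0,0]],[[-0.0533,-0.5,0],[0,0,0]],[[-0.0667,-0.5833,0],[0,0,0]]]' | python3 -m inch
echo '[[[-0.0033,-0.06,0],[0,0,0]],[[-0.0067,-0.1,0],[0,0,0]],[[-0.0083,-0.12,0],[0,0,0]],[[-0.0083,-0.12,0],[0,0,0]],[[-0.0083,-0.12,0],[0,0,0]]]' | python3 -m inch
python3 go.py .4983 .2203 .072 .213
```

```text
clock: 10.52
eef_pos: [0.5086, 0.1865, 0.2313]
tool_rot: [-3.122, -0.342, 0.003]
contact_force: [0.7, 0.5, -0.6]
gripper_width: 1.002
grasp_force: 0.0
clock: 10.93
eef_pos: [0.5005, 0.2176, 0.2319]
tool_rot: [3.123, 0.337, -0.001]
contact_force: [0.3, -0.6, 0.6]
gripper_width: 0.998
grasp_force: 0.0
clock 10.9333 shift [-0.0015, -0.0032, 0.1059] [0.0003, 0.0007, 0.002]
```

In the tool's units: 0.106 m / 0.3 = 0.3533, 0.097 m / 0.3 = 0.3233.

```bash
echo '[[[-0.005,-0.01,0.0667],[0,0,0]],[[-0.005,-0.01,0.1667],[0,0,0]],[[-0.005,-0.01,0.26],[0,0,0]],[[-0.005,-0.01,0.3233],[0,0,0]],[[-0.005,-0.01,0.3533],[0,0,0]]]' | python3 -m inch
echo '[[[0,0,0],[0,0,0]],[[0,0,0],[0,0,0]],[[0,0,0],[0,0,0]]]' | python3 -m inch
python3 go.py .4983 .2203 .072 .213
echo '[[[0,0,0],[0,0,0]],[[0,0,0],[0,0,0]],[[0,0,0],[0,0,0]],[[0,0,0],[0,0,0]],[[0,0,0],[0,0,0]]]' | python3 -m inch 0.0 35
echo '[[[0,0,0],[0,0,0]],[[0,0,0],[0,0,0]],[[0,0,0],[0,0,0]],[[0,0,0],[0,0,0]]]' | python3 -m inch
```

```text
clock: 11.35
eef_pos: [0.4977, 0.2192, 0.1238]
tool_rot: [3.122, 0.335, -0.005]
contact_force: [-0.5, -0.2, -0.0]
gripper_width: 0.998
grasp_force: 0.0
clock: 11.6
eef_pos: [0.4988, 0.221, 0.1276]
tool_rot: [-3.123, -0.337, -0.002]
contact_force: [-0.0, 0.6, 0.3]
gripper_width: 0.997
grasp_force: 0.0
clock 11.6 shift [-0.0006, 0.0006, 0.0016] [-0.0002, -0.0016, 0.0022]
clock: 12.02
eef_pos: [0.4983, 0.2212, 0.1269]
tool_rot: [-3.123, -0.338, -0.001]
contact_force: [-2.5, -1.4, 5.7]
gripper_width: 0.413
grasp_force: 34.2
clock: 12.35
eef_pos: [0.4982, 0.2212, 0.1269]
tool_rot: [-3.123, -0.338, -0.001]
contact_force: [-1.9, -1.5, 7.4]
gripper_width: 0.412
grasp_force: 34.2
```

In the tool's units: -0.1 m / 0.3 = -0.3333, -0.09 m / 0.3 = -0.3.

```bash
echo '[[[0,0,-0.0333],[0,0,0]],[[0,0,-0.1167],[0,0,0]],[[0,0,-0.2167],[0,0,0]],[[0,0,-0.3],[0,0,0]],[[0,0,-0.3333],[0,0,0]]]' | python3 -m inch
echo '[[[-0.0033,0.0667,0],[0,0,0.0048]],[[-0.01,0.1667,0],[0,0,0.0127]],[[-0.0167,0.2833,0],[0,0,0.0207]],[[-0.0233,0.4,0],[0,0,0.0271]],[[-0.0267,0.5167,0],[0,0,0.0318]]]' | python3 -m inch
python3 go.py .562 -.1655 .141 .011
```

```text
clock: 12.77
eef_pos: [0.4988, 0.2217, 0.2303]
tool_rot: [-3.122, -0.339, -0.006]
contact_force: [1.0, 0.1, -0.7]
gripper_width: 0.406
grasp_force: 35.3
clock: 13.18
eef_pos: [0.5231, 0.0665, 0.2265]
tool_rot: [3.141, 0.022, -0.001]
contact_force: [0.5, -0.3, -2.0]
gripper_width: 0.413
grasp_force: 35.3
clock 13.1833 shift [0.0357, 0.2325, 0.0315] [0.0, 0.0003, 0.003]
```

In the tool's units: 0.17 m / 0.3 = 0.5667, 0.14 m / 0.3 = 0.4667.

```bash
echo '[[[0.02,0.1167,0],[0,0,0]],[[0.04,0.2333,0],[0,0,0]],[[0.06,0.35,0],[0,0,0]],[[0.0767,0.4667,0],[0,0,0]],[[0.09,0.5667,0],[0,0,0]]]' | python3 -m inch
echo '[[[0.0133,0.1,0.0167],[0,0,0]],[[0.0233,0.1667,0.0433],[0,0,0]],[[0.03,0.2,0.0667],[0,0,0]],[[0.03,0.2133,0.0833],[0,0,0]],[[0.03,0.2133,0.0833],[0,0,0]]]' | python3 -m inch
echo '[[[0,0,0],[0,0,0]],[[0,0,0],[0,0,0]],[[0,0,0],[0,0,0]]]' | python3 -m inch
python3 go.py .562 -.1655 .043 .011
```

```text
clock: 13.6
eef_pos: [0.5529, -0.1041, 0.2264]
tool_rot: [3.141, 0.023, -0.001]
contact_force: [0.6, -0.3, -1.4]
gripper_width: 0.411
grasp_force: 35.3
clock: 14.02
eef_pos: [0.5625, -0.1653, 0.2001]
tool_rot: [-3.141, -0.024, 0.003]
contact_force: [0.2, 0.6, -1.1]
gripper_width: 0.415
grasp_force: 35.3
clock: 14.27
eef_pos: [0.5634, -0.1641, 0.2019]
tool_rot: [-3.141, -0.027, -0.001]
contact_force: [0.4, 0.2, -1.3]
gripper_width: 0.411
grasp_force: 35.3
clock 14.2667 shift [-0.0014, 0.0014, 0.1049] [-0.0002, -0.0006, 0.0065]
```

In the tool's units: 0.1 m / 0.3 = 0.3333, -0.001 m / 0.3 = -0.0033.

```bash
echo '[[[-0.0033,0.0033,0.1],[0,0,0]],[[-0.0033,0.0033,0.2],[0,0,0]],[[-0.0033,0.0033,0.2733],[0,0,0]],[[-0.0033,0.0033,0.3133],[0,0,0]],[[-0.0033,0.0033,0.3333],[0,0,0]]]' | python3 -m inch
echo '[[[0,0,0.0017],[0,0,0]],[[0,0,0.0033],[0,0,0]],[[0,0,0.005],[0,0,0]],[[0,0,0.0067],[0,0,0]]]' | python3 -m inch
echo '[[[0,0,0.0017],[0,0,0]],[[0,0,0.0033],[0,0,0]],[[0,0,0.0033],[0,0,0]]]' | python3 -m inch
```

```text
clock: 14.68
eef_pos: [0.5618, -0.1657, 0.1001]
tool_rot: [-3.141, -0.026, 0.003]
contact_force: [-0.3, 0.2, -1.4]
gripper_width: 0.41
grasp_force: 35.2
clock: 15.02
eef_pos: [0.5627, -0.1666, 0.1005]
tool_rot: [3.141, 0.025, 0.003]
contact_force: [-0.7, -1.0, -1.9]
gripper_width: 0.409
grasp_force: 35.3
clock: 15.27
eef_pos: [0.5622, -0.1665, 0.0986]
tool_rot: [3.141, 0.025, 0.0]
contact_force: [0.0, 0.7, -0.9]
gripper_width: 0.415
grasp_force: 35.3
```

In the tool's units: 0.0015 m / 0.3 = 0.005, 0.001 m / 0.3 = 0.0033.

```bash
echo '[[[0,0,0.0017],[0,0,0]],[[0,0,0.0033],[0,0,0]],[[0,0,0.005],[0,0,0]],[[0,0,0.005],[0,0,0]]]' | python3 -m inch
echo '[[[0,0,0.0017],[0,0,0]],[[0,0,0.0017],[0,0,0]],[[0,0,0.0017],[0,0,0]]]' | python3 -m inch
```

```text
clock: 15.6
eef_pos: [0.5622, -0.1664, 0.097]
tool_rot: [-3.141, -0.025, 0.0]
contact_force: [-1.7, -0.1, 1.3]
gripper_width: 0.41
grasp_force: 35.5
clock: 15.85
eef_pos: [0.5622, -0.1665, 0.0969]
tool_rot: [3.141, 0.025, 0.0]
contact_force: [-5.0, 0.7, 10.9]
gripper_width: 0.412
grasp_force: 36.3
```

In the tool's units: -0.0005 m / 0.3 = -0.0017.

```bash
echo '[[[0,0,-0.0017],[0,0,0]],[[0,0,-0.0017],[0,0,0]]]' | python3 -m inch
echo '[[[0,0,0],[0,0,0]],[[0,0,0],[0,0,0]],[[0,0,0],[0,0,0]],[[0,0,0],[0,0,0]]]' | python3 -m inch 0.85
echo '[[[0,0,-0.0667],[0,0,0]],[[0,0,-0.1833],[0,0,0]],[[0,0,-0.3167],[0,0,0]],[[0,0,-0.4333],[0,0,0]],[[0,0,-0.4667],[0,0,0]]]' | python3 -m inch
python3 go.py .5652 .2363 .18 .213
```

```text
clock: 16.02
eef_pos: [0.5622, -0.1664, 0.0969]
tool_rot: [-3.141, -0.025, -0.0]
contact_force: [-0.1, -0.1, 2.3]
gripper_width: 0.415
grasp_force: 35.6
clock: 16.35
eef_pos: [0.5621, -0.1664, 0.0968]
tool_rot: [-3.141, -0.025, 0.0]
contact_force: [-0.1, 0.9, 0.5]
gripper_width: 0.847
grasp_force: 0.0
clock: 16.77
eef_pos: [0.5637, -0.1666, 0.2423]
tool_rot: [3.14, 0.025, 0.01]
contact_force: [0.5, 0.3, -0.2]
gripper_width: 0.852
grasp_force: 0.0
clock 16.7667 shift [0.0079, -0.4029, 0.0075] [0.0025, -0.0059, -0.1972]
```

In the tool's units: -0.195 m / 0.3 = -0.65, 0.004 m / 0.3 = 0.0133, -0.2 rad / 6.2832 = -0.0318.

```bash
echo '[[[0,-0.1167,0],[0,0,-0.0064]],[[0.0033,-0.25,0],[0,0,-0.0127]],[[0.0067,-0.3833,0],[0,0,-0.0191]],[[0.01,-0.5167,0],[0,0,-0.0255]],[[0.0133,-0.65,0],[0,0,-0.0318]]]' | python3 -m inch 1.0
python3 go.py .5652 .2363 .18 .213
```

```text
clock: 17.18
eef_pos: [0.5627, 0.0304, 0.237]
tool_rot: [3.123, 0.341, 0.0]
contact_force: [1.1, 0.3, 1.0]
gripper_width: 1.0
grasp_force: 0.0
clock 17.1833 shift [0.0468, -0.2005, 0.003] [0.0001, -0.0003, 0.0044]
```

In the tool's units: -0.172 m / 0.3 = -0.5733, -0.148 m / 0.3 = -0.4933.

```bash
echo '[[[0.03,-0.1333,0],[0,0,0]],[[0.06,-0.26,0],[0,0,0]],[[0.09,-0.3833,0],[0,0,0]],[[0.1167,-0.4933,0],[0,0,0]],[[0.1367,-0.5733,0],[0,0,0]]]' | python3 -m inch
echo '[[[0.01,-0.05,0],[0,0,0]],[[0.0167,-0.08,0],[0,0,0]],[[0.0167,-0.0967,0],[0,0,0]],[[0.0167,-0.0967,0],[0,0,0]],[[0.0167,-0.0967,0],[0,0,0]]]' | python3 -m inch
python3 go.py .5652 .2363 .068 .213
```

```text
clock: 17.6
eef_pos: [0.5656, 0.2089, 0.2369]
tool_rot: [-3.122, -0.342, -0.0]
contact_force: [0.6, 0.2, -0.2]
gripper_width: 1.001
grasp_force: 0.0
clock: 18.02
eef_pos: [0.5651, 0.2337, 0.2368]
tool_rot: [3.123, 0.337, -0.0]
contact_force: [1.2, -0.3, 0.5]
gripper_width: 0.999
grasp_force: 0.0
clock 18.0167 shift [0.0007, -0.0026, 0.1148] [0.0005, 0.0003, 0.0018]
```

In the tool's units: 0.115 m / 0.3 = 0.3833, 0.107 m / 0.3 = 0.3567.

```bash
echo '[[[0.0017,-0.0083,0.0833],[0,0,0]],[[0.0017,-0.0083,0.2],[0,0,0]],[[0.0017,-0.0083,0.2933],[0,0,0]],[[0.0017,-0.0083,0.3567],[0,0,0]],[[0.0017,-0.0083,0.3833],[0,0,0]]]' | python3 -m inch
echo '[[[0,0,0],[0,0,0]],[[0,0,0],[0,0,0]],[[0,0,0],[0,0,0]]]' | python3 -m inch
python3 go.py .5652 .2363 .068 .213
echo '[[[0,0,0],[0,0,0]],[[0,0,0],[0,0,0]],[[0,0,0],[0,0,0]],[[0,0,0],[0,0,0]],[[0,0,0],[0,0,0]]]' | python3 -m inch 0.0 35
echo '[[[0,0,0],[0,0,0]],[[0,0,0],[0,0,0]],[[0,0,0],[0,0,0]],[[0,0,0],[0,0,0]]]' | python3 -m inch
```

```text
clock: 18.43
eef_pos: [0.5642, 0.2353, 0.1191]
tool_rot: [3.122, 0.335, -0.005]
contact_force: [-0.5, 0.1, 0.7]
gripper_width: 0.998
grasp_force: 0.0
clock: 18.68
eef_pos: [0.5657, 0.2373, 0.1235]
tool_rot: [-3.123, -0.337, -0.003]
contact_force: [0.0, -0.3, 0.3]
gripper_width: 1.001
grasp_force: 0.0
clock 18.6833 shift [-0.0007, 0.0009, 0.0015] [-0.0003, -0.002, 0.0023]
clock: 19.1
eef_pos: [0.5652, 0.2374, 0.1227]
tool_rot: [-3.123, -0.338, -0.001]
contact_force: [-1.6, -1.5, 8.6]
gripper_width: 0.516
grasp_force: 34.5
clock: 19.43
eef_pos: [0.5651, 0.2374, 0.1226]
tool_rot: [-3.123, -0.338, -0.001]
contact_force: [-2.2, -2.8, 7.9]
gripper_width: 0.516
grasp_force: 34.5
```

Units first: shifts go in shares of 300 mm and turns go in shares of 2 pi rad. So -0.1 m / 0.3 = -0.3333, -0.09 m / 0.3 = -0.3.

```bash
echo '[[[0,0,-0.0333],[0,0,0]],[[0,0,-0.1167],[0,0,0]],[[0,0,-0.2167],[0,0,0]],[[0,0,-0.3],[0,0,0]],[[0,0,-0.3333],[0,0,0]]]' | python3 -m inch
echo '[[[-0.0267,0.0667,0],[0,0,0.0048]],[[-0.0667,0.1667,0],[0,0,0.0127]],[[-0.1133,0.2767,0],[0,0,0.0207]],[[-0.1567,0.3867,0],[0,0,0.0271]],[[-0.2,0.5,0],[0,0,0.0318]]]' | python3 -m inch
python3 go.py .494 -.1662 .141 .011
```

```text
clock: 19.85
eef_pos: [0.5657, 0.238, 0.226]
tool_rot: [-3.122, -0.338, -0.006]
contact_force: [-0.1, 0.3, -0.6]
gripper_width: 0.513
grasp_force: 36.0
clock: 20.27
eef_pos: [0.5376, 0.0767, 0.2219]
tool_rot: [-3.141, -0.022, 0.0]
contact_force: [1.1, -0.3, -1.6]
gripper_width: 0.513
grasp_force: 36.0
clock 20.2667 shift [-0.047, 0.2422, 0.0269] [-0.0, 0.0003, 0.0031]
```

In the tool's units: 0.178 m / 0.3 = 0.5933, 0.145 m / 0.3 = 0.4833.

```bash
echo '[[[-0.0233,0.1167,0],[0,0,0]],[[-0.0467,0.24,0],[0,0,0]],[[-0.07,0.3633,0],[0,0,0]],[[-0.0933,0.4833,0],[0,0,0]],[[-0.1133,0.5933,0],[0,0,0]]]' | python3 -m inch
echo '[[[-0.02,0.1,0.0167],[0,0,0]],[[-0.03,0.1667,0.0433],[0,0,0]],[[-0.0367,0.2,0.0667],[0,0,0]],[[-0.04,0.2167,0.0833],[0,0,0]],[[-0.04,0.2167,0.0833],[0,0,0]]]' | python3 -m inch
echo '[[[0,0,0],[0,0,0]],[[0,0,0],[0,0,0]],[[0,0,0],[0,0,0]]]' | python3 -m inch
python3 go.py .494 -.1662 .0386 .011
```

```text
clock: 20.68
eef_pos: [0.5063, -0.1027, 0.222]
tool_rot: [3.141, 0.024, -0.0]
contact_force: [1.4, -0.3, -2.2]
gripper_width: 0.516
grasp_force: 36.0
clock: 21.1
eef_pos: [0.4957, -0.1658, 0.1958]
tool_rot: [-3.141, -0.024, 0.003]
contact_force: [-0.2, 0.8, -1.7]
gripper_width: 0.518
grasp_force: 36.0
clock: 21.35
eef_pos: [0.4967, -0.1645, 0.1972]
tool_rot: [-3.141, -0.028, -0.001]
contact_force: [0.3, 0.3, -0.4]
gripper_width: 0.512
grasp_force: 36.0
clock 21.35 shift [-0.0028, 0.0017, 0.1046] [-0.0002, -0.0004, 0.0066]
```

In the tool's units: 0.101 m / 0.3 = 0.3367, 0.095 m / 0.3 = 0.3167.

```bash
echo '[[[-0.0067,0.0033,0.1],[0,0,0]],[[-0.0083,0.0033,0.2],[0,0,0]],[[-0.0083,0.0033,0.2767],[0,0,0]],[[-0.0083,0.0033,0.3167],[0,0,0]],[[-0.0083,0.0033,0.3367],[0,0,0]]]' | python3 -m inch
echo '[[[0,0,0.0017],[0,0,0]],[[0,0,0.0033],[0,0,0]],[[0,0,0.005],[0,0,0]],[[0,0,0.0067],[0,0,0]]]' | python3 -m inch
echo '[[[0,0,0.0017],[0,0,0]],[[0,0,0.0033],[0,0,0]],[[0,0,0.0033],[0,0,0]]]' | python3 -m inch
```

```text
clock: 21.77
eef_pos: [0.4935, -0.166, 0.0947]
tool_rot: [-3.141, -0.026, 0.003]
contact_force: [-0.4, -0.4, -1.2]
gripper_width: 0.514
grasp_force: 36.0
clock: 22.1
eef_pos: [0.4943, -0.1669, 0.0949]
tool_rot: [3.141, 0.025, 0.003]
contact_force: [-0.3, -0.4, -1.2]
gripper_width: 0.516
grasp_force: 36.0
clock: 22.35
eef_pos: [0.4938, -0.1668, 0.0931]
tool_rot: [3.141, 0.025, 0.0]
contact_force: [-1.0, -0.1, -1.3]
gripper_width: 0.516
grasp_force: 36.0
```

In the tool's units: 0.001 m / 0.3 = 0.0033, 0.0005 m / 0.3 = 0.0017.

```bash
echo '[[[0,0,0.0017],[0,0,0]],[[0,0,0.0017],[0,0,0]],[[0,0,0.0033],[0,0,0]],[[0,0,0.0033],[0,0,0]]]' | python3 -m inch
echo '[[[0,0,0],[0,0,0]],[[0,0,0],[0,0,0]]]' | python3 -m inch
```

```text
clock: 22.68
eef_pos: [0.4939, -0.1668, 0.0926]
tool_rot: [3.141, 0.025, 0.0]
contact_force: [-5.5, 1.0, 15.6]
gripper_width: 0.51
grasp_force: 37.4
clock: 22.85
eef_pos: [0.4939, -0.1668, 0.0925]
tool_rot: [3.141, 0.025, 0.0]
contact_force: [-6.1, 1.4, 15.5]
gripper_width: 0.518
grasp_force: 37.4
```

In the tool's units: -0.0008 m / 0.3 = -0.0027.

```bash
echo '[[[0,0,-0.0027],[0,0,0]],[[0,0,-0.0027],[0,0,0]]]' | python3 -m inch
echo '[[[0,0,0],[0,0,0]],[[0,0,0],[0,0,0]],[[0,0,0],[0,0,0]],[[0,0,0],[0,0,0]]]' | python3 -m inch 0.85
echo '[[[0,0,-0.0667],[0,0,0]],[[0,0,-0.1833],[0,0,0]],[[0,0,-0.3167],[0,0,0]],[[0,0,-0.4333],[0,0,0]],[[0,0,-0.4667],[0,0,0]]]' | python3 -m inch
python3 go.py .6333 .2498 .18 .18
```

```text
clock: 23.02
eef_pos: [0.4938, -0.1667, 0.0929]
tool_rot: [3.141, 0.025, 0.0]
contact_force: [1.1, -0.5, -2.4]
gripper_width: 0.515
grasp_force: 36.1
clock: 23.35
eef_pos: [0.4938, -0.1667, 0.0926]
tool_rot: [-3.141, -0.025, 0.0]
contact_force: [0.4, 0.2, -0.6]
gripper_width: 0.849
grasp_force: 0.0
clock: 23.77
eef_pos: [0.4952, -0.167, 0.2377]
tool_rot: [3.139, 0.025, 0.009]
contact_force: [-0.1, -0.1, 0.5]
gripper_width: 0.853
grasp_force: 0.0
clock 23.7667 shift [0.1447, -0.4146, 0.0037] [0.0025, -0.0055, -0.1642]
```

In the tool's units: -0.184 m / 0.3 = -0.6133, -0.147 m / 0.3 = -0.49, -0.165 rad / 6.2832 = -0.0263.

```bash
echo '[[[0.04,-0.1167,0],[0,0,-0.0056]],[[0.0833,-0.24,0],[0,0,-0.0111]],[[0.1267,-0.3667,0],[0,0,-0.0167]],[[0.17,-0.49,0],[0,0,-0.0223]],[[0.2133,-0.6133,0],[0,0,-0.0263]]]' | python3 -m inch 1.0
python3 go.py .6333 .2498 .18 .18
```

```text
clock: 24.18
eef_pos: [0.555, 0.0201, 0.2326]
tool_rot: [3.129, 0.286, 0.0]
contact_force: [1.4, -0.8, 0.1]
gripper_width: 0.999
grasp_force: 0.0
clock 24.1833 shift [0.1186, -0.2117, -0.0014] [0.0, -0.0, 0.0024]
```

In the tool's units: -0.172 m / 0.3 = -0.5733, -0.142 m / 0.3 = -0.4733.

```bash
echo '[[[0.0667,-0.12,0],[0,0,0]],[[0.1333,-0.24,0],[0,0,0]],[[0.2,-0.3567,0],[0,0,0]],[[0.2667,-0.4733,0],[0,0,0]],[[0.3233,-0.5733,0],[0,0,0]]]' | python3 -m inch
echo '[[[0.0333,-0.0667,0],[0,0,0]],[[0.0567,-0.1067,0],[0,0,0]],[[0.0667,-0.13,0],[0,0,0]],[[0.0667,-0.13,0],[0,0,0]],[[0.0667,-0.13,0],[0,0,0]]]' | python3 -m inch
python3 go.py .6333 .2498 .072 .18
python3 - <<'E'
from h import *
c=cam("wrist");I=snapshot("wrist")[:,:,::-1]
print([proj(c,(.6333,.2498,z)).round() for z in(.11,.092)])
cv2.imwrite("pics/w5.png",cv2.resize(I[120:400,200:440],None,fx=2,fy=2))
E
```

```text
clock: 24.6
eef_pos: [0.6195, 0.2077, 0.2324]
tool_rot: [-3.128, -0.285, 0.0]
contact_force: [-0.4, -0.2, 0.7]
gripper_width: 0.995
grasp_force: 0.0
clock: 25.02
eef_pos: [0.6319, 0.2461, 0.2323]
tool_rot: [3.128, 0.283, -0.001]
contact_force: [0.4, -1.5, -0.9]
gripper_width: 0.997
grasp_force: 0.0
clock 25.0167 shift [0.0021, -0.0034, 0.1063] [0.0004, 0.0006, 0.0005]
[array([315., 223.]), array([316., 212.])]
```

View pics/w5.png

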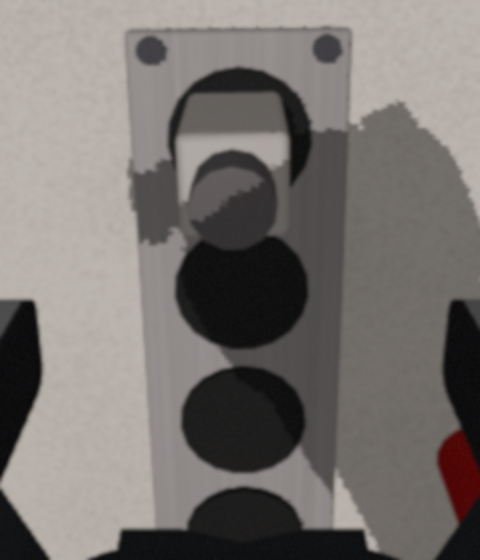

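w5 shows the square bottle's cap at crop (233,203), against a predicted (230,206). Its far top edge is level, so the tool yaw matches its sides. Descending.

In the tool's units: 0.106 m / 0.3 = 0.3533, 0.097 m / 0.3 = 0.3233.

```bash
echo '[[[0.0067,-0.01,0.0667],[0,0,0]],[[0.0067,-0.01,0.1667],[0,0,0]],[[0.0067,-0.01,0.26],[0,0,0]],[[0.0067,-0.01,0.3233],[0,0,0]],[[0.0067,-0.01,0.3533],[0,0,0]]]' | python3 -m inch
echo '[[[0,0,0],[0,0,0]],[[0,0,0],[0,0,0]],[[0,0,0],[0,0,0]]]' | python3 -m inch
python3 go.py .6333 .2498 .072 .18
echo '[[[0,0,0],[0,0,0]],[[0,0,0],[0,0,0]],[[0,0,0],[0,0,0]],[[0,0,0],[0,0,0]],[[0,0,0],[0,0,0]]]' | python3 -m inch 0.0 35
echo '[[[0,0,0],[0,0,0]],[[0,0,0],[0,0,0]],[[0,0,0],[0,0,0]],[[0,0,0],[0,0,0]]]' | python3 -m inch
```

```text
clock: 25.48
eef_pos: [0.6326, 0.2481, 0.1241]
tool_rot: [3.127, 0.281, -0.005]
contact_force: [-0.3, 0.1, -0.5]
gripper_width: 1.003
grasp_force: 0.0
clock: 25.73
eef_pos: [0.6341, 0.2501, 0.1284]
tool_rot: [-3.128, -0.283, -0.003]
contact_force: [-0.5, 0.1, 0.1]
gripper_width: 0.997
grasp_force: 0.0
clock 25.7333 shift [-0.0009, 0.0001, 0.0024] [-0.0004, -0.002, 0.0003]
clock: 26.15
eef_pos: [0.6336, 0.2503, 0.1272]
tool_rot: [-3.129, -0.284, -0.001]
contact_force: [-1.9, -0.5, 6.4]
gripper_width: 0.415
grasp_force: 35.7
clock: 26.48
eef_pos: [0.6336, 0.2502, 0.1272]
tool_rot: [-3.129, -0.284, -0.001]
contact_force: [-0.3, -0.2, 6.6]
gripper_width: 0.419
grasp_force: 35.7
```

In the tool's units: -0.1 m / 0.3 = -0.3333, -0.09 m / 0.3 = -0.3.

```bash
echo '[[[0,0,-0.0333],[0,0,0]],[[0,0,-0.1167],[0,0,0]],[[0,0,-0.2167],[0,0,0]],[[0,0,-0.3],[0,0,0]],[[0,0,-0.3333],[0,0,0]]]' | python3 -m inch
echo '[[[-0.0467,0.06,0],[0,0,0.0048]],[[-0.1133,0.15,0],[0,0,0.0111]],[[-0.1867,0.25,0],[0,0,0.0167]],[[-0.26,0.35,0],[0,0,0.0223]],[[-0.3333,0.45,0],[0,0,0.0267]]]' | python3 -m inch
python3 go.py .426 -.167 .141 .011
```

```text
clock: 26.9
eef_pos: [0.6342, 0.2508, 0.2311]
tool_rot: [-3.127, -0.284, -0.006]
contact_force: [0.1, 0.5, -0.0]
gripper_width: 0.421
grasp_force: 35.1
clock: 27.32
eef_pos: [0.5581, 0.098, 0.2266]
tool_rot: [3.141, 0.017, -0.001]
contact_force: [1.5, -0.4, -0.5]
gripper_width: 0.417
grasp_force: 35.1
clock 27.3167 shift [-0.135, 0.2635, 0.0317] [0.0001, 0.0004, 0.0001]
```

In the tool's units: 0.176 m / 0.3 = 0.5867, 0.141 m / 0.3 = 0.47.

```bash
echo '[[[-0.06,0.1167,0],[0,0,0]],[[-0.12,0.2333,0],[0,0,0]],[[-0.18,0.3533,0],[0,0,0]],[[-0.24,0.47,0],[0,0,0]],[[-0.3,0.5867,0],[0,0,0]]]' | python3 -m inch
echo '[[[-0.05,0.1,0.0167],[0,0,0]],[[-0.0967,0.1867,0.0333],[0,0,0]],[[-0.1267,0.25,0.0533],[0,0,0]],[[-0.1433,0.2833,0.0733],[0,0,0]],[[-0.1433,0.2833,0.0833],[0,0,0]]]' | python3 -m inch
echo '[[[0,0,0],[0,0,0]],[[0,0,0],[0,0,0]],[[0,0,0],[0,0,0]]]' | python3 -m inch
python3 go.py .426 -.167 .0432 .011
```

```text
clock: 27.73
eef_pos: [0.4702, -0.0792, 0.2268]
tool_rot: [3.142, 0.02, -0.0]
contact_force: [1.8, -0.7, -0.5]
gripper_width: 0.416
grasp_force: 35.1
clock: 28.15
eef_pos: [0.4285, -0.1651, 0.2011]
tool_rot: [3.141, 0.015, -0.002]
contact_force: [1.0, -0.4, -0.2]
gripper_width: 0.42
grasp_force: 35.2
clock: 28.4
eef_pos: [0.4304, -0.1622, 0.2019]
tool_rot: [-3.141, -0.023, -0.0]
contact_force: [-0.0, 0.3, -0.6]
gripper_width: 0.42
grasp_force: 35.2
clock 28.4 shift [-0.0045, 0.0048, 0.1047] [-0.0003, -0.0003, 0.0037]
```

In the tool's units: 0.101 m / 0.3 = 0.3367, 0.095 m / 0.3 = 0.3167.

```bash
echo '[[[-0.0067,0.0067,0.1],[0,0,0]],[[-0.0133,0.0133,0.2],[0,0,0]],[[-0.0133,0.015,0.2767],[0,0,0]],[[-0.0133,0.015,0.3167],[0,0,0]],[[-0.0133,0.015,0.3367],[0,0,0]]]' | python3 -m inch
echo '[[[0,0,0.0017],[0,0,0]],[[0,0,0.0033],[0,0,0]],[[0,0,0.005],[0,0,0]],[[0,0,0.0067],[0,0,0]]]' | python3 -m inch
echo '[[[0,0,0.0017],[0,0,0]],[[0,0,0.0033],[0,0,0]],[[0,0,0.0033],[0,0,0]]]' | python3 -m inch
```

```text
clock: 28.82
eef_pos: [0.4256, -0.1668, 0.0992]
tool_rot: [-3.14, -0.022, 0.003]
contact_force: [-0.4, 0.3, -0.2]
gripper_width: 0.414
grasp_force: 35.2
clock: 29.15
eef_pos: [0.4263, -0.1679, 0.0996]
tool_rot: [3.141, 0.02, 0.002]
contact_force: [0.7, -0.2, -1.0]
gripper_width: 0.414
grasp_force: 35.2
clock: 29.4
eef_pos: [0.4258, -0.1679, 0.0979]
tool_rot: [3.141, 0.02, 0.0]
contact_force: [0.7, 0.2, -1.4]
gripper_width: 0.417
grasp_force: 35.2
```

In the tool's units: 0.001 m / 0.3 = 0.0033, 0.0005 m / 0.3 = 0.0017.

```bash
echo '[[[0,0,0.0017],[0,0,0]],[[0,0,0.0017],[0,0,0]],[[0,0,0.0033],[0,0,0]],[[0,0,0.0033],[0,0,0]]]' | python3 -m inch
echo '[[[0,0,0],[0,0,0]],[[0,0,0],[0,0,0]]]' | python3 -m inch
```

```text
clock: 29.73
eef_pos: [0.4258, -0.1678, 0.0971]
tool_rot: [3.141, 0.02, -0.0]
contact_force: [-3.6, 2.0, 12.6]
gripper_width: 0.418
grasp_force: 36.7
clock: 29.9
eef_pos: [0.4258, -0.1678, 0.0971]
tool_rot: [3.141, 0.02, -0.0]
contact_force: [-3.7, 1.9, 14.0]
gripper_width: 0.416
grasp_force: 36.7
```

In the tool's units: -0.0008 m / 0.3 = -0.0027.

```bash
echo '[[[0,0,-0.0027],[0,0,0]],[[0,0,-0.0027],[0,0,0]]]' | python3 -m inch
echo '[[[0,0,0],[0,0,0]],[[0,0,0],[0,0,0]],[[0,0,0],[0,0,0]],[[0,0,0],[0,0,0]]]' | python3 -m inch 0.85
echo '[[[0,0,-0.0667],[0,0,0]],[[0,0,-0.1833],[0,0,0]],[[0,0,-0.3167],[0,0,0]],[[0,0,-0.4333],[0,0,0]],[[0,0,-0.5],[0,0,0]]]' | python3 -m inch
echo '[[[0,-0.1,-0.0333],[0,0,0]],[[0,-0.2333,-0.0667],[0,0,0]],[[0,-0.3667,-0.1],[0,0,0]],[[0,-0.5,-0.1333],[0,0,0]],[[0,-0.5667,-0.1667],[0,0,0]]]' | python3 -m inch
echo '[[[0,0,0],[0,0,0]],[[0,0,0],[0,0,0]],[[0,0,0],[0,0,0]],[[0,0,0],[0,0,0]]]' | python3 -m inch
python3 - <<'E'
from h import *
a=snapshot("top")[90:290,180:440,::-1];b=snapshot("side")[150:370,130:400,::-1]
I=np.hstack([cv2.resize(a,(400,308)),cv2.resize(b,(400,326))[:308]]);cv2.imwrite("pics/p2.png",I)
E
```

```text
clock: 30.07
eef_pos: [0.4258, -0.1679, 0.0976]
tool_rot: [3.142, 0.02, 0.0]
contact_force: [-1.3, -0.4, -0.9]
gripper_width: 0.413
grasp_force: 35.3
clock: 30.4
eef_pos: [0.4257, -0.1679, 0.0974]
tool_rot: [-3.141, -0.02, 0.0]
contact_force: [-0.3, -0.3, -0.9]
gripper_width: 0.848
grasp_force: 0.0
clock: 30.82
eef_pos: [0.4264, -0.1679, 0.2511]
tool_rot: [3.14, 0.02, 0.005]
contact_force: [0.3, -0.4, -0.8]
gripper_width: 0.85
grasp_force: 0.0
clock: 31.23
eef_pos: [0.423, 0.0062, 0.2982]
tool_rot: [-3.141, -0.026, -0.001]
contact_force: [-0.3, 0.4, 0.4]
gripper_width: 0.85
grasp_force: 0.0
clock: 31.57
eef_pos: [0.4234, 0.0011, 0.297]
tool_rot: [-3.142, -0.018, 0.001]
contact_force: [0.3, -0.3, -0.7]
gripper_width: 0.85
grasp_force: 0.0
```

View pics/p2.png

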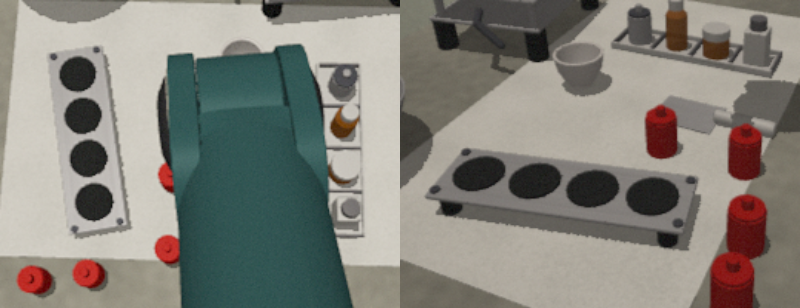

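p2 shows all four upright in the tray. From far to near they are canister (640,25), slim bottle (677,28), jar (716,40) and square bottle (757,45). The stand is empty and the gripper is clear.

```bash
python3 -c "
from rig import *
print(sign_off())"
```

```text
the job is handed in; nothing more can be done
None
```

All four containers are standing upright in the tray in reverse order (farthest to nearest: canister, slim bottle, jar, square bottle), and the job was handed in at about 32 s on the robot's clock.

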